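# Build up the label press with pressing boards and screw it down

### The job

A freshly labelled cheese wheel stands in the label press and its label has to be held down while the glue sets. Lay the right beech pressing boards flat and centred on the wheel, so that they just pass under the raised foot and nearly fill the gap; then swing the arm fully home over them and tighten the wing screw clockwise until the sprung foot holds the boards firmly. Leave the boards that are not needed clear of the press, and do not shift the wheels, the label roll or the marker.

Things in the scene. Friction and masses are not known exactly. Their poses are not given: they have to be found in the camera images.
- press: the press, fixed to the table: grey flange (80 mm across) and upright steel column, 32 mm thick and 194 mm high, whose axis lies 135 mm along this frame's +y. Origin: on the table top, exactly below the screw axis when the arm is home, which is where the wheel stands (centred to 4 mm); z up
- swing_arm (a joint): angle of the grey swing arm about the column, 0 = fully home against its stop (arm points along the press's -y, the foot over the wheel), grows counter-clockwise seen from above as the arm is swung open, up to 1.9; starts open at 1.1 to 1.4. It turns stiffly (about 0.35 N m) and stays where it is left
- bar_mid (a point): point in the middle of the swing arm, 75 mm from the column axis; the arm is a bar 28 mm wide, underside 150 mm and top 172 mm above the table; it can be pushed by its sides. Axes: -y points along the arm away from the column, +x points out of the side that must be pushed (towards -x) to close the arm
- pivot (a point): point on the column axis at the height of the middle of the arm, 161 mm above the table
- wing (a joint): angle of the wing screw, grows clockwise seen from above as it is tightened, range 0 to 2.15; starts at 0 to 0.25. Every radian drives the foot down 4 mm (8.6 mm in all); friction about 0.09 N m, self-locking
- wing_grip (a point): point on the axis of the wing screw, in the middle of its steel wings, 204 mm above the table. The wings are a bar 70 mm long (along this frame's x), 12 mm thick (along its y) and 26 mm high (from 15 mm below to 11 mm above this point), 135 mm from the column axis
- foot_pad (a point): centre of the underside of the round pressing foot, 60 mm across, which hangs below the arm on the screw axis. With the screw fully slack the underside is 113.5 mm above the table
- foot: the pressing foot itself, origin at the same point as foot_pad. It is sprung: it gives 1 mm upward per 2.5 N, at most 9 mm. It holds firmly when pressed in by 2.5 mm or more (about 6 N)
- wheel_p: a round cheese wheel, 125 to 138 mm across, upright on the table, with a round label on its flat top. The three wheels differ in height, anywhere from 55 to 90 mm; the heights are not given and must be felt or measured. Origin: centre of its underside, z up. At the start one of the three stands under the press, the other two wait behind; none is to be moved
- wheel_q: a round cheese wheel, 125 to 138 mm across, upright on the table, with a round label on its flat top. The three wheels differ in height, anywhere from 55 to 90 mm; the heights are not given and must be felt or measured. Origin: centre of its underside, z up. At the start one of the three stands under the press, the other two wait behind; none is to be moved
- wheel_r: a round cheese wheel, 125 to 138 mm across, upright on the table, with a round label on its flat top. The three wheels differ in height, anywhere from 55 to 90 mm; the heights are not given and must be felt or measured. Origin: centre of its underside, z up. At the start one of the three stands under the press, the other two wait behind; none is to be moved
- board_6: flat beech pressing board, 120 mm long (its x) by 60 mm wide (its y), 6 mm thick, lying flat; a small dark hanging hole near its -x end. Origin: centre of its underside, z up
- board_12: flat beech pressing board, 120 mm long (its x) by 60 mm wide (its y), 12 mm thick, lying flat; a small dark hanging hole near its -x end. Origin: centre of its underside, z up
- board_20: flat beech pressing board, 120 mm long (its x) by 60 mm wide (its y), 20 mm thick, lying flat; a small dark hanging hole near its -x end. Origin: centre of its underside, z up
- board_30: flat beech pressing board, 120 mm long (its x) by 60 mm wide (its y), 30 mm thick, lying flat; a small dark hanging hole near its -x end. Origin: centre of its underside, z up
- label_roll: bystander: white roll of labels, 75 mm across, 30 mm high, beside the press; origin at the centre of its underside
- marker: bystander: blue and white marker pen, 135 mm long, on the table right of the boards; origin at the centre of its underside

How it is judged:
By the outcome, as a careful person would: the job done as asked, in the order asked, and still so for the second after the job is handed in, with the robot touching nothing.
It also fails if it takes over 72 s, if anything falls off the work surface, if the arm or the gripper's body presses on something with over 40 N, if the wrist force passes 120 N, or if a joint passes its speed limit or range.

### The arm

A 6-joint arm with a two-finger parallel gripper is mounted at the origin on a cart in front of the work surface, level with it; the furniture and walls round the work are solid. World frame = base frame: x ahead of the robot, y to its left, z up, the work surface at z = 0. Lengths are in m, angles in rad, forces in N, time in s.
With the tool pointing down it reaches from about 0.25 to 0.775 m from the base axis. Payload 4 kg.
Tool frame: the origin (TCP) lies at the very end of the fingers, on their centre line; the grasp point (between the pads) lies 19 mm behind it (robot.hold_point_z is the distance from the TCP to the grasp point, in m); z points along the fingers, y is the line along which they close (so a half turn about z gives the same grasp; the last joint's range is limited). The gripper opens to 94 mm and grips with 3 to 60 N. Pads are 16 mm wide; open, the fingers measure 119 mm over their backs; the gripper's body (75 mm by 177 mm) begins 78 mm behind the grasp point.
Start: joints at [-1.436, 0.087, 1.371, -0, 1.684, -0.103], TCP at [0.13, -0.535, 0.206] pointing down, gripper open.
Joint ranges: [-3.1, 3.1], [-0.76, 2.03], [0.27, 2.55], [-1.08, 4.22], [0.17, 2.65], [-2.57, 2.57]. Speed limits (rad/s): [2.79, 2.79, 3.14, 3.14, 3.14, 3.14].

### API

Orientations are given as [roll, pitch, yaw] about the fixed x, y, z axes, in that order (R = Rz(yaw) Ry(pitch) Rx(roll)).
In Python, from bench import robot gives the robot as it stands.
- The arm moves only by the tool carry_out, never from a script. Its argument "steps" is a list of rows, each a list of 3 entries, a list of its own where there are three numbers: the shift along the tool's x, y, z in m, then the turn about the tool's z in units of 10 degrees (1.0 is 10 degrees), then the closure, from -1 (fully open) to 1 (shut). In form: [[[tx, ty, tz], roll, jaw], ...]. A call has 1 to 10 rows; each row is the pose to reach, as a shift and turn from the pose commanded when the call began, along the tool's axes at that moment; what a row does not reach only later rows make up. A row lasts 1/8 s, in which the tool goes at most 62.5 mm and 10.7 degrees, less where a joint would pass 70% of its speed; a pose out of reach is approached as far as the arm can. A call with a gripper value outside its range is refused whole. The fingers move at their own pace and stop on an object; the grip force is fixed at half the most. Time passes only in rows, so rows that repeat a pose let the fingers close. It gives the time, the measured TCP pose, the force, the opening and the grip force at its end, in the units of the state.
- robot.get_obs(): the state, without advancing time (a new reading comes with each control period).
- robot.snapshot(name): name is "side" or "top"; returns a dict with "image" (420x560x3 uint8, red, green, blue), "z_map" (420x560 float32, m along the optical axis (not along the pixel's ray), 0 where there is no reading), "mtx" (3x3 intrinsics, pixels), "R" (3x3) and "t" (3): a world point X has camera coordinates R X + t. Camera axes: x right, y down, z forward; pixel columns grow to the right and rows downward; lengths in m; the calibration is good to about 2 mm. A picture is of the moment at which its call begins.
- robot.close_job(): hands the job in; it is judged then, once.
The state is a dict: "time": time; "joint_positions": joint angles; "qvel": joint speeds; "joint_torque": joint torques, N m; "tool_pos": TCP position; "ee_rot": TCP orientation; "wrist_force": force on the tool from outside, world axes, zero at the start; "wrist_torque": the same for the moment, N m; "width": finger opening in m; "finger_force": force on a finger pad.
Only numpy, scipy, OpenCV 4.12 (cv2) and the standard library are available. Lean on these libraries where they do the work, as an engineer would, in place of code of your own. Each camera call takes 0.05 s, during which the arm holds its last target. There are 200 camera calls.

## Working session

There is one attempt and no reset: what is moved stays moved. The work goes in short steps, Python scripts to look and compute and a tool call to move; the robot and the scene stay as the last step left them, time stands still between calls to the robot, and variables do not carry over. Pictures are saved under pics/ and viewed, at most 10 in all, crops included, and the job is handed in when it is done.

Besides the shell and the picture viewer there is one more tool, called as name([rows], argument=value, ...), one row to a line, values as JSON. carry_out: Moves the arm, as the interface text tells. Its arguments: {"type":"object","properties":{"steps":{"type":"array","items":{"type":"array"}}},"required":["steps"]}

```bash
mkdir -p pics; ls; cat > h.py <<'E'
import numpy as np,cv2
from bench import robot
def snap(n,f=None):
    s=robot.snapshot(n)
    if f: cv2.imwrite('pics/'+f,s['image'][:,:,::-1])
    return s
def cloud(s):
    z=s['z_map'];v,u=np.mgrid[:z.shape[0],:z.shape[1]]
    K=s['mtx'];c=np.stack([(u-K[0,2])/K[0,0]*z,(v-K[1,2])/K[1,1]*z,z],-1)
    P=(c-s['t'])@s['R'];P[z==0]=np.nan
    return P
E
python3 - <<'E'
from h import *
for n in('top','side'):
    s=snap(n,n+'0.png');np.savez(n+'0.npz',P=cloud(s),im=s['image'])
    print(n,-s['R'].T@s['t'],s['mtx'][0,0],s['R'][2])
o=robot.get_obs();print(o)
E
```

```text
pics
top [0.51072906 0.00360344 1.03389065] 410.79004824714923 [ 0.08691329 -0.02409022 -0.99592457]
side [0.25878191 1.05878737 0.74213043] 518.8572613750974 [ 0.25934811 -0.83781014 -0.48042973]
{'time': 0.1, 'joint_positions': array([-1.43608359e+00,  8.79131220e-02,  1.37205017e+00,  7.50667038e-06,
        1.68360185e+00, -1.03120335e-01]), 'qvel': array([ 0.00159968, -0.00166185, -0.00367992, -0.00066237,  0.00018795,
        0.00047142]), 'joint_torque': array([ 1.16646297e-03, -3.41250336e+01, -3.03304338e+01,  7.17667001e-02,
        3.04242200e-02, -9.84338226e-05]), 'tool_pos': array([ 0.12950153, -0.53404768,  0.20443058]), 'ee_rot': array([-3.13963141e+00, -2.10464173e-04,  2.37833708e-01]), 'wrist_force': array([-0.24704563,  0.30314663,  0.36348897]), 'wrist_torque': array([-0.02358548, -0.00690147, -0.02164965]), 'finger_force': 0.0, 'width': 0.09435140221943193}
```

View pics/top0.png

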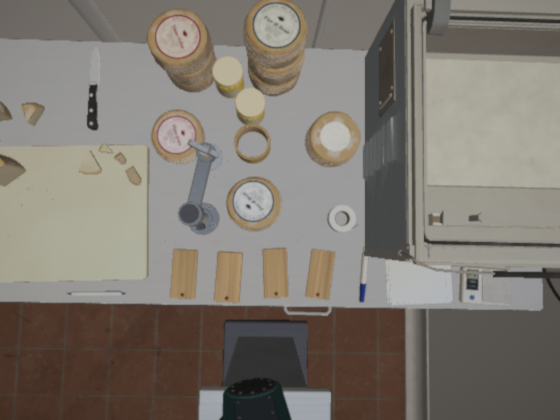

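View pics/side0.png

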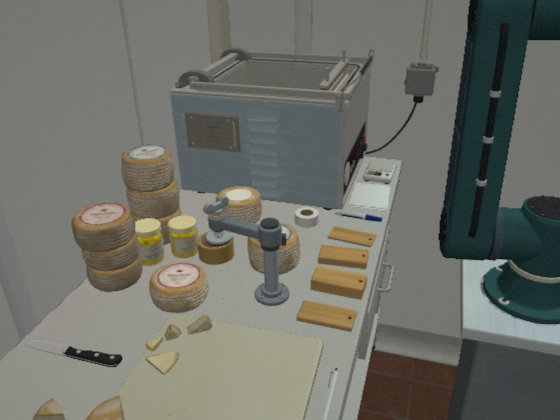

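The top view shows the press wheel at (253,203), the column at (200,216), the arm pointing up to the foot near (207,152), and four boards along row 273 at columns 183, 228, 275 and 320. The label roll is at (342,218) and the marker at (363,275).

```bash
python3 - <<'E'
from h import *
d=np.load('top0.npz');P=d['P'];im=d['im']
def rect(name,u0,u1,v0,v1,zlo,zhi):
    Q=P[v0:v1,u0:u1].reshape(-1,3);Q=Q[(Q[:,2]>zlo)&(Q[:,2]<zhi)]
    m=np.median(Q[:,2]);
    r=cv2.minAreaRect((Q[:,:2]*1000).astype(np.float32));print(name,len(Q),'z',np.round(np.percentile(Q[:,2],[5,50,95]),4),'ctr',np.round(r[0],1),np.round(r[1],1),round(r[2],1),'mean',np.round(Q[:,:2].mean(0)*1000,1))
for n,u in (('A',183),('B',228),('C',275),('D',320)): rect(n,u-24,u+24,240,302,.004,.05)
print('table',np.nanmedian(P[235:245,200:340,2]))
rect('wheel',222,285,172,235,.05,.1)
rect('wheelQ',150,206,105,165,.04,.1)
rect('wheelR',300,362,110,168,.04,.1)
rect('ringroll',325,360,200,236,.015,.05)
rect('col',170,222,195,240,.177,.25)
rect('arm',170,225,140,225,.155,.18)
rect('wing',180,230,130,170,.195,.24)
hsv=cv2.cvtColor(im,cv2.COLOR_RGB2HSV)
m=cv2.inRange(hsv,(8,80,60),(25,255,255));
for n,u in (('A',183),('B',228),('C',275),('D',320)):
    mm=np.zeros_like(m);mm[240:304,u-24:u+24]=m[240:304,u-24:u+24]
    c=max(cv2.findContours(mm,0,2)[0],key=cv2.contourArea);print(n,cv2.minAreaRect(c))
big=cv2.resize(im[125:310,150:380],None,fx=3.4,fy=3.2,interpolation=2);cv2.imwrite('pics/z.png',big[:,:,::-1])
E
```

```text
A 1358 z [0.0046 0.0128 0.0161] ctr [437.  209.4] [148.8 114.7] 2.6 mean [430. 205.]
B 1359 z [0.0049 0.0308 0.034 ] ctr [438.   98.7] [150.2 116.7] 1.5 mean [426.5  94.4]
C 1311 z [0.0049 0.0209 0.0239] ctr [440.2 -17.8] [150.  117.2] 1.1 mean [435.5 -19.3]
D 1225 z [0.0043 0.0069 0.0101] ctr [ 442.4 -129.9] [150.8 117.7] 0.7 mean [ 433.9 -130.4]
table 0.0011314775645485785
wheel 2378 z [0.0727 0.0851 0.0885] ctr [599.7  35. ] [127.9 128.3] 46.7 mean [597.6  34.8]
wheelQ 2041 z [0.0501 0.0616 0.0652] ctr [762.8 226.7] [122.3 127.8] 62.2 mean [760.4 225.5]
wheelR 2303 z [0.0556 0.0744 0.0777] ctr [ 763.2 -151.9] [129.  126.5] 88.8 mean [ 758.9 -150.3]
ringroll 473 z [0.0216 0.0308 0.034 ] ctr [ 571.4 -180.9] [65.8 67.1] 25.0 mean [ 570.7 -180.2]
col 466 z [0.1834 0.194  0.1971] ctr [564.5 162.6] [49.1 48.7] 38.2 mean [563.8 160.9]
arm 816 z [0.1616 0.1733 0.1773] ctr [631.1 146.3] [ 39.8 172.8] 82.4 mean [640.2 145.2]
wing 223 z [0.2006 0.2108 0.2171] ctr [695.8 136.2] [67.3 13.6] 68.5 mean [695.1 135.5]
A ((183.58621215820312, 273.53448486328125), (23.782421112060547, 48.328224182128906), 3.3664603233337402)
B ((227.9617462158203, 276.4970397949219), (24.389488220214844, 49.31584930419922), 4.398705005645752)
C ((274.9239196777344, 272.52215576171875), (48.31044006347656, 23.328907012939453), 87.79740142822266)
D ((319.8800048828125, 273.8399963378906), (22.910259246826172, 47.517581939697266), 8.130102157592773)
```

View pics/z.png

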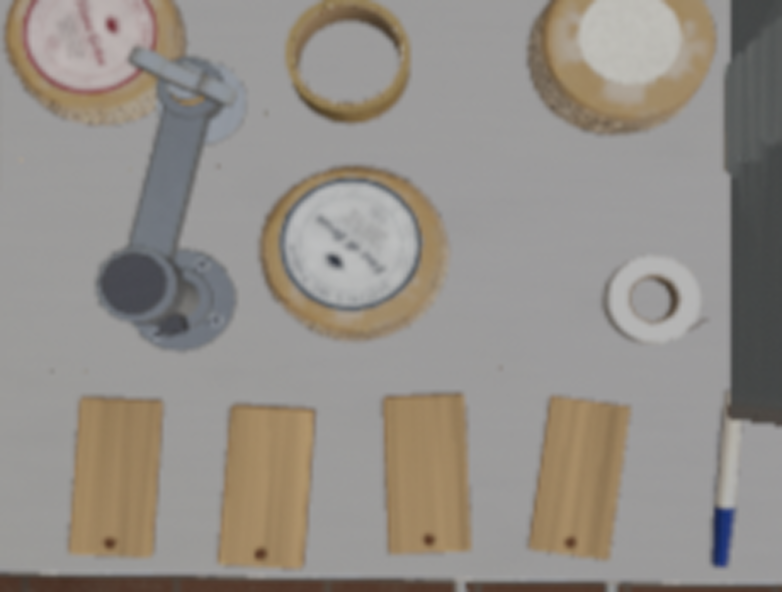

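The crop shows the same layout up close. From the depth map, the boards left to right are 12, 30, 20 and 6 mm thick. The wheel is about 84–85 mm high, so 20+6 = 26 mm should suit the roughly 28 mm gap. Next I'll refine the poses and the wheel height.

```bash
cat >> h.py <<'E'
def ray(s,uv,z):
    uv=np.atleast_2d(uv).astype(float);K=s['mtx'];c=np.c_[(uv[:,0]-K[0,2])/K[0,0],(uv[:,1]-K[1,2])/K[1,1],np.ones(len(uv))]
    d=c@s['R'];o=-s['R'].T@s['t'];return o+d*((z-o[2])/d[:,2])[:,None]
E
python3 - <<'E'
from h import *
s=snap('top');im=s['image'];P=cloud(s)
hsv=cv2.cvtColor(im,cv2.COLOR_RGB2HSV);m=cv2.inRange(hsv,(8,80,60),(25,255,255))
for n,u,z in (('A',183,.012),('B',228,.03),('C',275,.02),('D',320,.006)):
    mm=np.zeros_like(m);mm[240:302,u-28:u+28]=m[240:302,u-28:u+28]
    c=max(cv2.findContours(mm,0,2)[0],key=cv2.contourArea)[:,0]
    w=ray(s,c,z)[:,:2]*1000;r=cv2.minAreaRect(w.astype(np.float32));print(n,np.round(r,1) if 0 else r)
def z(S,P,p,rad=.02):
    q=P[(np.hypot(P[...,0]-p[0],P[...,1]-p[1])<rad)&(abs(P[...,2]-p[2])<.012)][:,2];return round(np.median(q)*1000,2),len(q)
pts={'tbl1':(.51,.035,0),'tbl2':(.68,.03,0),'A':(.435,.205,.012),'B':(.43,.095,.03),'C':(.435,-.019,.02),'D':(.435,-.13,.006),'wheel':(.598,.035,.085),'wheelQ':(.762,.226,.062),'R':(.762,-.151,.075)}
s2=snap('side');P2=cloud(s2)
for k,p in pts.items(): print(k,z(s,P,p),z(s2,P2,p))
# circles by edge of height-mask
def circ(name,u0,u1,v0,v1,lo,hi,zz):
    M=((P[...,2]>lo)&(P[...,2]<hi));q=np.zeros(M.shape,np.uint8);q[v0:v1,u0:u1]=M[v0:v1,u0:u1]
    c=max(cv2.findContours(q,0,1)[0],key=cv2.contourArea)[:,0]
    w=ray(s,c,zz)[:,:2]*1000;print(name,cv2.fitEllipse(w.astype(np.float32)))
circ('wheel',215,292,165,240,.0795,.1,.085)
circ('col',165,225,195,240,.182,.25,.194)
circ('flange',190,225,200,236,.003,.03,.01)
E
```

```text
A ((428.8263854980469, 204.78199768066406), (58.02989196777344, 116.7450180053711), 88.75315856933594)
B ((425.470703125, 94.7472915649414), (58.67404556274414, 117.39683532714844), 87.48235321044922)
C ((436.3039855957031, -18.770885467529297), (116.54227447509766, 57.21774673461914), 3.641632318496704)
D ((433.96356201171875, -130.6536407470703), (56.89390182495117, 116.59009552001953), 82.55807495117188)
tbl1 (np.float64(1.37), 197) (np.float64(-0.53), 113)
tbl2 (np.float64(1.34), 133) (np.float64(-1.08), 75)
A (np.float64(12.99), 216) (np.float64(11.01), 179)
B (np.float64(31.14), 219) (np.float64(28.88), 144)
C (np.float64(21.13), 215) (np.float64(19.15), 110)
D (np.float64(7.29), 208) (np.float64(5.21), 92)
wheel (np.float64(86.03), 232) (np.float64(84.53), 6)
wheelQ (np.float64(62.65), 222) (np.float64(60.05), 143)
R (np.float64(75.65), 212) (np.float64(73.36), 70)
wheel ((599.4354248046875, 35.782405853271484), (115.93909454345703, 119.4588851928711), 168.07937622070312)
col ((563.8184814453125, 161.2077178955078), (46.62449264526367, 47.26069641113281), 179.54428100585938)
flange ((564.1759033203125, 155.32423400878906), (70.94024658203125, 79.74629211425781), 47.66521072387695)
```

```bash
cat > g.py <<'E'
import sys
from h import *
from scipy.spatial.transform import Rotation as R
# usage: g.py x y z yawdeg (mm)
o=robot.get_obs();a=[float(v) for v in sys.argv[1:]]
M=R.from_euler('xyz',o['ee_rot']).as_matrix();yaw=np.degrees(np.arctan2(M[1,0],M[0,0]))
print('t',o['time'],'pos',np.round(o['tool_pos']*1000,1),'yaw',yaw.round(2),'q',np.round(o['joint_positions'],2),'F',np.round(o['wrist_force'],1),'w',o['width'])
for i in range(0,len(a),4):
    d=np.array(a[i:i+3])/1000-o['tool_pos'];print(np.round(M.T@d,4),round((yaw-a[i+3])/10,2))
E
python3 g.py 436 -19 150 3.6 436 -19 2 3.6
```

```text
t 0.2 pos [ 129.5 -534.2  204.8] yaw 13.63 q [-1.44  0.09  1.37  0.    1.68 -0.1 ] F [-0.3  0.5 -0.4] w 0.09404018516835311
[ 0.4192 -0.4284  0.0554] 1.0
[ 0.4192 -0.4282  0.2034] 1.0
```

carry_out([
  [[0.419, -0.429, 0.055], 1.0, -1],
  [[0.419, -0.429, 0.055], 1.0, -1],
  [[0.419, -0.429, 0.055], 1.0, -1],
  [[0.419, -0.429, 0.055], 1.0, -1],
  [[0.419, -0.429, 0.055], 1.0, -1],
  [[0.419, -0.429, 0.055], 1.0, -1],
  [[0.419, -0.429, 0.055], 1.0, -1],
  [[0.419, -0.429, 0.055], 1.0, -1],
  [[0.419, -0.429, 0.055], 1.0, -1],
  [[0.419, -0.429, 0.055], 1.0, -1],
])

```text
time: 1.45
tool_pos: [0.4363, -0.0163, 0.1501]
ee_rot: [-3.141, 0.0, 0.066]
wrist_force: [0.8, 0.3, -0.1]
width: 0.0941
finger_force: 0.0
```

```bash
python3 g.py 436 -19 150 3.6 436 -19 4 3.6
```

```text
t 1.45 pos [436.3 -16.3 150.1] yaw 3.78 q [-0.17 -0.15  1.71  0.    1.58  1.34] F [ 0.8  0.3 -0.1] w 0.09408134496770294
[-0.0004  0.0027  0.0001] 0.02
[-0.0004  0.0027  0.1461] 0.02
```

carry_out([
  [[0, 0.001, 0.06], 0, -1],
  [[0, 0.001, 0.11], 0, -1],
  [[0, 0.001, 0.144], 0, -1],
  [[0, 0.001, 0.144], 0, -1],
  [[0, 0.001, 0.144], 0, 0.6],
  [[0, 0.001, 0.144], 0, 0.6],
  [[0, 0.001, 0.144], 0, 0.6],
  [[0, 0.001, 0.144], 0, 0.6],
  [[0, 0.001, 0.144], 0, 0.6],
])

```text
time: 2.58
tool_pos: [0.4363, -0.0199, 0.0073]
ee_rot: [3.142, -0.001, 0.063]
wrist_force: [-1.6, 1.3, 5.0]
width: 0.0593
finger_force: 30.0
```

```bash
python3 g.py 600 34.5 150 3.6 600 34.5 95 3.6
```

```text
t 2.575 pos [436.3 -19.9   7.3] yaw 3.62 q [-0.18 -0.03  1.9   0.    1.27  1.33] F [-1.6  1.3  5. ] w 0.05926881400664336
[ 0.167  -0.0439 -0.1425] 0.0
[ 0.1669 -0.0439 -0.0875] 0.0
```

carry_out([
  [[0, 0, -0.06], 0, 0.6],
  [[0, 0, -0.12], 0, 0.6],
  [[0.03, -0.01, -0.143], 0, 0.6],
  [[0.08, -0.022, -0.143], 0, 0.6],
  [[0.13, -0.035, -0.143], 0, 0.6],
  [[0.167, -0.044, -0.143], 0, 0.6],
  [[0.167, -0.044, -0.143], 0, 0.6],
  [[0.167, -0.044, -0.12], 0, 0.6],
  [[0.167, -0.044, -0.1], 0, 0.6],
  [[0.167, -0.044, -0.1], 0, 0.6],
])

```text
time: 3.82
tool_pos: [0.5971, 0.0342, 0.104]
ee_rot: [-3.141, 0.006, 0.063]
wrist_force: [-0.3, -0.9, -0.7]
width: 0.0601
finger_force: 30.0
```

```bash
python3 g.py 600 34.5 92 3.6
```

```text
t 3.825 pos [597.1  34.2 104. ] yaw 3.6 q [-0.04  0.24  1.4  -0.    1.51  1.47] F [-0.3 -0.9 -0.7] w 0.0600554227071891
[ 0.003  -0.0001  0.012 ] 0.0
```

carry_out([
  [[0.001, 0, 0.004], 0, 0.6],
  [[0.001, 0, 0.008], 0, 0.6],
  [[0.001, 0, 0.01], 0, 0.6],
  [[0.001, 0, 0.0105], 0, 0.6],
  [[0.001, 0, 0.0105], 0, 0.6],
])

```text
time: 4.45
tool_pos: [0.6007, 0.0346, 0.0961]
ee_rot: [3.141, -0.0, 0.063]
wrist_force: [-0.4, 0.5, -0.1]
width: 0.0597
finger_force: 30.0
```

```bash
python3 g.py 600 34.5 92 3.6
```

```text
t 4.45 pos [600.7  34.6  96.1] yaw 3.62 q [-0.04  0.25  1.41 -0.    1.49  1.47] F [-0.4  0.5 -0.1] w 0.05968557408222317
[-0.0007  0.0001  0.0041] 0.0
```

carry_out([
  [[0, 0, 0.002], 0, 0.6],
  [[0, 0, 0.0035], 0, 0.6],
  [[0, 0, 0.0035], 0, 0.6],
])

```text
time: 4.82
tool_pos: [0.6005, 0.0346, 0.0922]
ee_rot: [3.142, 0.001, 0.063]
wrist_force: [-0.2, -0.7, -0.8]
width: 0.0598
finger_force: 30.0
```

carry_out([
  [[0, 0, 0.0008], 0, 0.6],
  [[0, 0, 0.0016], 0, 0.6],
  [[0, 0, 0.0016], 0, 0.6],
])

```text
time: 5.2
tool_pos: [0.6007, 0.0346, 0.0909]
ee_rot: [3.141, -0.0, 0.063]
wrist_force: [-0.7, -0.7, -0.1]
width: 0.0597
finger_force: 30.0
```

carry_out([
  [[0, 0, 0.0008], 0, 0.6],
  [[0, 0, 0.0016], 0, 0.6],
  [[0, 0, 0.0016], 0, 0.6],
])

```text
time: 5.58
tool_pos: [0.6008, 0.0346, 0.0909]
ee_rot: [3.141, -0.001, 0.063]
wrist_force: [-2.2, 0.0, 6.5]
width: 0.0599
finger_force: 30.0
```

carry_out([
  [[0, 0, 0], 0, -0.6],
  [[0, 0, 0], 0, -0.9],
  [[0, 0, 0], 0, -1],
  [[0, 0, -0.03], 0, -1],
  [[0, 0, -0.07], 0, -1],
  [[-0.03, 0, -0.07], 0.5, -1],
])

```text
time: 6.32
tool_pos: [0.5737, 0.0326, 0.1633]
ee_rot: [3.141, -0.008, -0.026]
wrist_force: [-0.4, 0.1, -0.3]
width: 0.0942
finger_force: 0.0
```

```bash
python3 g.py 434 -130.6 100 -7.4 434 -130.6 5 -7.4; python3 - <<'E'
from h import *
s=snap('top','b.png')
E
```

```text
t 6.325 pos [573.7  32.6 163.3] yaw -1.51 q [-0.04  0.15  1.39 -0.    1.6   1.56] F [-0.4  0.1 -0.3] w 0.09423066133329071
[-0.1359  0.1668  0.0622] 0.59
[-0.1367  0.1668  0.1571] 0.59
```

carry_out([
  [[-0.135, 0.165, 0.03], 0.6, -1],
  [[-0.135, 0.165, 0.06], 0.6, -1],
  [[-0.135, 0.165, 0.06], 0.6, -1],
  [[-0.135, 0.165, 0.08], 0.6, -1],
  [[-0.135, 0.165, 0.1], 0.6, -1],
  [[-0.135, 0.165, 0.1], 0.6, -1],
  [[-0.135, 0.165, 0.1], 0.6, -1],
])

```text
time: 7.25
tool_pos: [0.4326, -0.129, 0.06]
ee_rot: [3.141, -0.001, -0.128]
wrist_force: [-0.7, 0.1, 0.3]
width: 0.0935
finger_force: 0.0
```

```bash
python3 g.py 434 -130.6 2.5 -7.4; python3 - <<'E'
from h import *
s=snap('top');im=s['image'];cv2.imwrite('pics/c.png',cv2.resize(im[140:310,150:380],None,fx=3.4,fy=3.4,interpolation=2)[:,:,::-1])
P=cloud(s);Q=P[160:250,205:300].reshape(-1,3);Q=Q[(Q[:,2]>.097)&(Q[:,2]<.12)]
print(len(Q),np.median(Q[:,2]),cv2.minAreaRect((Q[:,:2]*1000).astype(np.float32)),Q.mean(0))
E
```

```text
t 7.25 pos [ 432.6 -129.    60. ] yaw -7.33 q [-0.42 -0.06  1.81 -0.    1.39  1.28] F [-0.7  0.1  0.3] w 0.0935438922718571
[0.0016 0.0014 0.0575] 0.01
1380 0.10479689740347736 ((619.3143310546875, 43.682247161865234), (175.26824951171875, 97.70790100097656), 25.81684684753418) [0.59855689 0.0336844  0.10478557]
```

View pics/c.png

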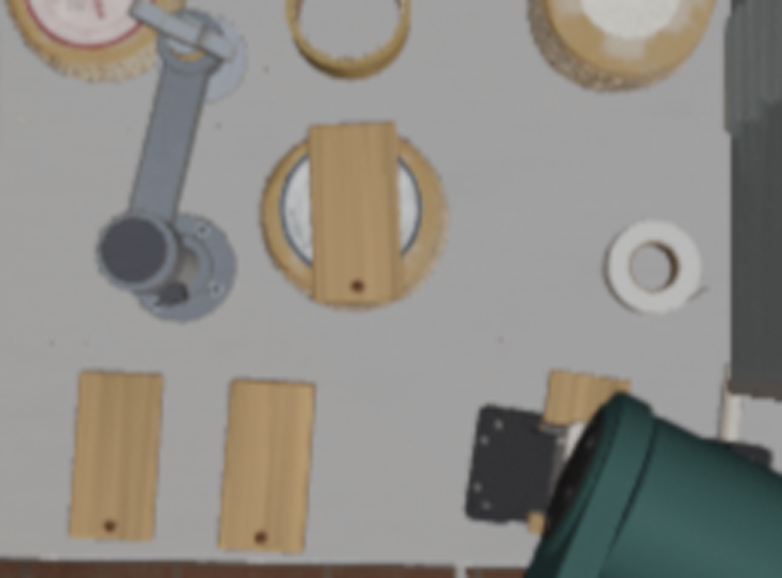

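The crop shows board 20 centred on the wheel at about (355,212), with the gripper straddling board 6.

carry_out([
  [[0.001, 0.001, 0.035], 0, -1],
  [[0.001, 0.001, 0.055], 0, -1],
  [[0.001, 0.001, 0.057], 0, -1],
  [[0.001, 0.001, 0.057], 0, -1],
  [[0.001, 0.001, 0.057], 0, 0.6],
  [[0.001, 0.001, 0.057], 0, 0.6],
  [[0.001, 0.001, 0.057], 0, 0.6],
  [[0.001, 0.001, 0.057], 0, 0.6],
  [[0.001, 0.001, 0.057], 0, 0.6],
])

```text
time: 8.43
tool_pos: [0.4328, -0.1302, 0.0025]
ee_rot: [3.141, -0.0, -0.129]
wrist_force: [0.3, -0.3, 1.6]
width: 0.0593
finger_force: 30.0
```

```bash
python3 g.py 434 -130.6 150 -7.4
```

```text
t 8.425 pos [ 432.8 -130.2    2.5] yaw -7.38 q [-0.42  0.01  1.87 -0.    1.26  1.28] F [ 0.3 -0.3  1.6] w 0.0592834212847855
[ 0.0013  0.0003 -0.1475] 0.0
```

carry_out([
  [[0, 0, -0.06], 0, 0.6],
  [[0, 0, -0.12], 0, 0.6],
  [[0.02, -0.03, -0.15], 0, 0.6],
  [[0.05, -0.07, -0.15], -0.4, 0.6],
  [[0.09, -0.115, -0.15], -0.8, 0.6],
  [[0.12, -0.155, -0.15], -1.1, 0.6],
  [[0.143, -0.184, -0.15], -1.1, 0.6],
  [[0.143, -0.184, -0.15], -1.1, 0.6],
  [[0.143, -0.184, -0.12], -1.1, 0.6],
  [[0.143, -0.184, -0.12], -1.1, 0.6],
])

```text
time: 9.68
tool_pos: [0.5954, 0.0333, 0.1192]
ee_rot: [-3.141, 0.007, 0.063]
wrist_force: [-0.1, 0.4, -0.1]
width: 0.0591
finger_force: 30.0
```

```bash
python3 g.py 598 34 108 3.6; python3 -c "
from h import *
snap('side','d.png')"
```

```text
t 9.675 pos [595.4  33.3 119.2] yaw 3.58 q [-0.04  0.23  1.38 -0.    1.54  1.47] F [-0.1  0.4 -0.1] w 0.059097436893334736
[ 0.0027 -0.0005  0.0112] -0.0
```

View pics/d.png

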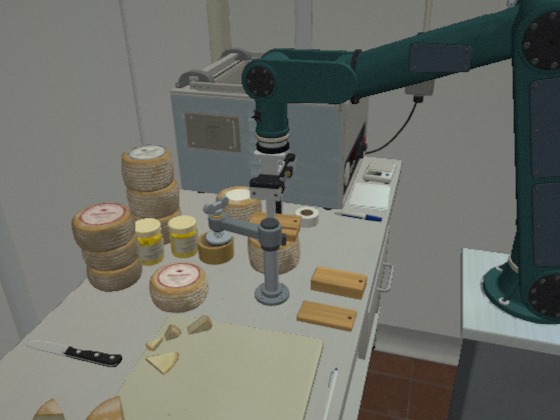

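The side view shows board 6 held level just above board 20 on the wheel, around (275,222).

carry_out([
  [[0.0, 0, 0.004], 0, 0.6],
  [[0.0, 0, 0.008], 0, 0.6],
  [[0.0, 0, 0.01], 0, 0.6],
  [[0.0, 0, 0.01], 0, 0.6],
])

```text
time: 10.22
tool_pos: [0.598, 0.034, 0.1123]
ee_rot: [3.141, 0.0, 0.063]
wrist_force: [1.2, 1.2, -0.2]
width: 0.0588
finger_force: 30.0
```

carry_out([
  [[0.0, 0, 0.002], 0, 0.6],
  [[0.0, 0, 0.004], 0, 0.6],
  [[0.0, 0, 0.005], 0, 0.6],
  [[0.0, 0, 0.005], 0, 0.6],
])

```text
time: 10.72
tool_pos: [0.598, 0.034, 0.107]
ee_rot: [3.142, 0.0, 0.063]
wrist_force: [0.7, 0.5, -0.6]
width: 0.0593
finger_force: 30.0
```

carry_out([
  [[0.0, 0, 0.001], 0, 0.6],
  [[0.0, 0, 0.0015], 0, 0.6],
  [[0.0, 0, 0.0015], 0, 0.6],
])

```text
time: 11.1
tool_pos: [0.5982, 0.034, 0.1062]
ee_rot: [3.141, -0.001, 0.063]
wrist_force: [0.5, -0.4, 1.3]
width: 0.0595
finger_force: 30.0
```

carry_out([
  [[0.0, 0, 0.0008], 0, 0.6],
  [[0.0, 0, 0.0008], 0, 0.6],
])

```text
time: 11.35
tool_pos: [0.5982, 0.034, 0.1061]
ee_rot: [3.141, -0.001, 0.063]
wrist_force: [-1.5, 0.9, 5.1]
width: 0.0596
finger_force: 30.0
```

carry_out([
  [[0, 0, -0.0005], 0, -0.6],
  [[0, 0, -0.0005], 0, -0.9],
  [[0, 0, -0.0005], 0, -1],
  [[0, 0, -0.03], 0, -1],
  [[0, 0, -0.08], 0, -1],
  [[0, 0, -0.135], 0, 0],
  [[0, 0, -0.135], -1, 1],
  [[0.02, -0.05, -0.135], -2, 1],
  [[0.04, -0.1, -0.135], -3, 1],
  [[0.062, -0.149, -0.135], -4, 1],
])

```text
time: 12.6
tool_pos: [0.651, 0.188, 0.2398]
ee_rot: [3.141, -0.0, 0.767]
wrist_force: [-0.5, -1.5, 0.2]
width: 0.0474
finger_force: 0.0
```

carry_out([
  [[0, 0, 0], -1, 1],
  [[0, 0, 0], -2, 1],
  [[0, 0, 0], -3, 1],
  [[0, 0, 0], -4, 1],
  [[0, 0, 0], -5, 1],
  [[0, 0, 0], -6, 1],
  [[0, 0, 0], -7, 1],
  [[0, 0, 0], -8, 1],
  [[0, 0, 0], -9, 1],
  [[0, 0, 0], -10, 1],
])

```text
time: 13.85
tool_pos: [0.6506, 0.1866, 0.2394]
ee_rot: [-3.141, -0.0, 2.512]
wrist_force: [0.2, 0.4, 0.6]
width: 0.0004
finger_force: 0.0
```

carry_out([
  [[0, 0, 0], -1, 1],
  [[0, 0, 0], -2, 1],
  [[0, 0, 0], -2.5, 1],
  [[0, 0, 0], -2.5, 1],
])

```text
time: 14.35
tool_pos: [0.6506, 0.1866, 0.2395]
ee_rot: [-3.141, -0.0, 2.942]
wrist_force: [0.1, 0.2, -1.0]
width: 0.0006
finger_force: 0.0
```

```bash
python3 g.py 650.5 187 155 169; python3 - <<'E'
from h import *
s=snap('top');im=s['image'];cv2.imwrite('pics/e.png',cv2.resize(im[110:310,150:380],None,fx=3.,fy=3.,interpolation=2)[:,:,::-1])
E
```

```text
t 14.35 pos [650.6 186.6 239.5] yaw 168.56 q [ 0.2   0.38  0.96 -0.    1.81 -1.18] F [ 0.1  0.2 -1. ] w 0.0006420301852685621
[0.0001 0.0004 0.0845] -0.04
```

View pics/e.png

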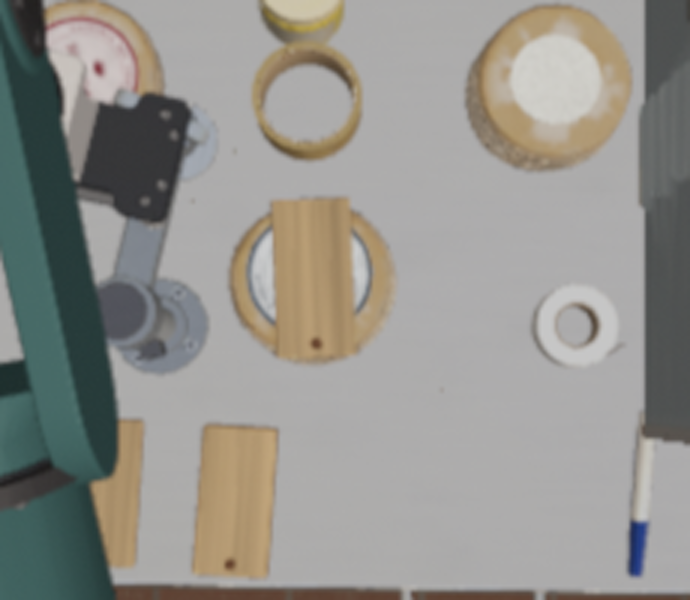

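The crop shows both boards stacked and aligned on the wheel near (315,280). The gripper is beside the open arm, ready to push.

carry_out([
  [[0, 0, 0.04], 0, 1],
  [[0, 0, 0.08], 0, 1],
  [[0, 0, 0.084], 0, 1],
  [[0, 0, 0.084], 0, 1],
  [[0, -0.007, 0.084], 0, 1],
  [[0, -0.0135, 0.084], 0, 1],
  [[0, -0.0135, 0.084], 0, 1],
])

```text
time: 15.28
tool_pos: [0.6487, 0.1733, 0.1578]
ee_rot: [3.14, 0.003, 2.942]
wrist_force: [1.2, 2.1, 0.4]
width: 0.0006
finger_force: 0.7
```

carry_out([
  [[-0.003, -0.0114, 0], 0.8, 1],
  [[-0.0046, -0.023, 0], 1.6, 1],
  [[-0.0045, -0.035, 0], 2.4, 1],
  [[-0.0027, -0.0466, 0], 3.2, 1],
  [[-0.0027, -0.0466, 0], 3.2, 1],
])

```text
time: 15.9
tool_pos: [0.6419, 0.1275, 0.1573]
ee_rot: [3.139, 0.001, 2.386]
wrist_force: [1.4, 2.3, 1.8]
width: 0.0002
finger_force: 1.2
```

```bash
python3 g.py 650.5 187 155 137; python3 - <<'E'
from h import *
s=snap('top');P=cloud(s)
Q=P[100:230,160:300].reshape(-1,3);A=Q[(Q[:,2]>.162)&(Q[:,2]<.18)&(Q[:,0]>.58)]
print(len(A),A.mean(0) if len(A) else 0)
E
```

```text
t 15.9 pos [641.9 127.5 157.3] yaw 136.68 q [ 0.11  0.33  1.18  0.    1.63 -0.71] F [1.4 2.3 1.8] w 0.0002462728593363351
[0.0346 0.0492 0.0023] -0.03
272 [0.63161525 0.0999458  0.17448885]
```

carry_out([
  [[-0.003, -0.0114, 0], 0.8, 1],
  [[-0.0046, -0.023, 0], 1.6, 1],
  [[-0.0045, -0.035, 0], 2.4, 1],
  [[-0.0045, -0.035, 0], 2.4, 1],
])

```text
time: 16.45
tool_pos: [0.6209, 0.0984, 0.1565]
ee_rot: [3.141, 0.001, 1.968]
wrist_force: [2.6, 0.7, 2.0]
width: 0.0007
finger_force: 1.0
```

```bash
python3 g.py 650.5 187 155 105
```

```text
t 16.45 pos [620.9  98.4 156.5] yaw 112.76 q [ 0.07  0.27  1.25 -0.    1.62 -0.33] F [2.6 0.7 2. ] w 0.000686904422478943
[0.0702 0.0616 0.0015] 0.78
```

carry_out([
  [[-0.0014, -0.0042, 0], 0.3, 1],
  [[-0.0025, -0.0085, 0], 0.6, 1],
  [[-0.0025, -0.0085, 0], 0.6, 1],
])

```text
time: 16.82
tool_pos: [0.6145, 0.0932, 0.1564]
ee_rot: [3.14, 0.001, 1.864]
wrist_force: [1.8, 2.1, 3.5]
width: 0.0005
finger_force: 1.7
```

carry_out([
  [[-0.0014, -0.003, 0], 0.2, 1],
  [[-0.0014, -0.003, 0], 0.2, 1],
])

```text
time: 17.08
tool_pos: [0.612, 0.0915, 0.1564]
ee_rot: [3.14, -0.0, 1.828]
wrist_force: [3.7, 3.1, 2.5]
width: 0.0004
finger_force: 2.3
```

carry_out([
  [[0, -0.0025, 0], 0.1, 1],
  [[0, -0.0025, 0], 0.1, 1],
])

```text
time: 17.32
tool_pos: [0.6121, 0.0913, 0.1566]
ee_rot: [3.133, 0.0, 1.811]
wrist_force: [10.0, 4.4, -0.2]
width: 0.0002
finger_force: 5.4
```

carry_out([
  [[0, -0.0015, 0], 0, 1],
  [[0, -0.0015, 0], 0, 1],
  [[0, 0.02, 0], 0, 1],
  [[0, 0.03, -0.04], 0, 1],
  [[0, 0.03, -0.09], 0, 1],
  [[0.0, 0.08, -0.09], 0, -1],
  [[0.0, 0.1, -0.09], 0, -1],
  [[0.0, 0.1, -0.09], 0, -1],
])

```text
time: 18.32
tool_pos: [0.7057, 0.1131, 0.2427]
ee_rot: [-3.135, 0.001, 1.809]
wrist_force: [0.3, -0.4, 0.1]
width: 0.0269
finger_force: 0.0
```

```bash
python3 g.py 600 34 250 184; python3 - <<'E'
from h import *
s=snap('top');im=s['image'];cv2.imwrite('pics/f.png',cv2.resize(im[110:310,150:380],None,fx=3.,fy=3.,interpolation=2)[:,:,::-1])
P=cloud(s)
Q=P[160:240,215:300].reshape(-1,3)
for lo,hi in((.155,.18),(.197,.225),(.1,.125)):
    A=Q[(Q[:,2]>lo)&(Q[:,2]<hi)];print(len(A),A.mean(0),cv2.minAreaRect((A[:,:2]*1000).astype(np.float32)))
snap('side','g.png')
E
```

```text
t 18.325 pos [705.7 113.1 242.7] yaw 103.65 q [ 0.08  0.48  0.81 -0.    1.86 -0.16] F [ 0.3 -0.4  0.1] w 0.026876982945399492
[-0.0519 -0.1214 -0.0064] -8.03
294 [0.59502033 0.0456601  0.17405644] ((597.6708374023438, 42.26785659790039), (37.23456954956055, 59.83061218261719), 6.565589904785156)
199 [0.59865367 0.0323594  0.21151764] ((598.9214477539062, 32.39962387084961), (66.90555572509766, 11.631195068359375), 3.9592740535736084)
906 [0.59317139 0.03101212 0.1124318 ] ((598.3316650390625, 32.775482177734375), (119.94429016113281, 59.6541862487793), 3.4282419681549072)
```

View pics/f.png

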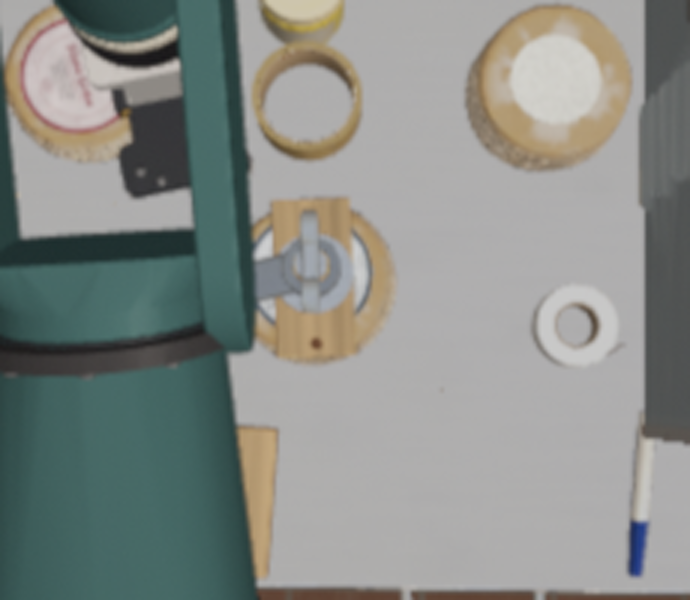

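The crop shows the arm home, with the foot and wing over the boards at (312,265). The boards have not moved.

carry_out([
  [[0, -0.02, -0.003], -1, -1],
  [[-0.01, -0.04, -0.003], -2, -1],
  [[-0.02, -0.06, -0.003], -3, -1],
  [[-0.03, -0.08, -0.003], -4, -1],
  [[-0.04, -0.1, -0.003], -5, -1],
  [[-0.053, -0.123, -0.003], -6, -1],
  [[-0.053, -0.123, -0.003], -7, -1],
  [[-0.053, -0.123, -0.003], -8, -1],
  [[-0.053, -0.123, -0.003], -8, -1],
  [[-0.053, -0.123, -0.003], -8, -1],
])

```text
time: 19.68
tool_pos: [0.5983, 0.0332, 0.2492]
ee_rot: [-3.141, -0.0, -3.081]
wrist_force: [-0.3, 0.4, 0.8]
width: 0.094
finger_force: 0.0
```

```bash
python3 g.py 598.8 32.4 187 184
```

```text
t 19.675 pos [598.3  33.2 249.2] yaw -176.51 q [-0.04  0.19  1.16 -0.    1.78 -1.67] F [-0.3  0.4  0.8] w 0.09404353956167279
[-0.0005 -0.0008  0.0622] -36.05
```

carry_out([
  [[-0.0005, -0.0008, 0.03], 0, -1],
  [[-0.0005, -0.0008, 0.055], 0, -1],
  [[-0.0005, -0.0008, 0.062], 0, -1],
  [[-0.0005, -0.0008, 0.062], 0, -1],
  [[-0.0005, -0.0008, 0.062], 0, 0.5],
  [[-0.0005, -0.0008, 0.062], 0, 1],
  [[-0.0005, -0.0008, 0.062], 0, 1],
  [[-0.0005, -0.0008, 0.062], 0, 1],
  [[-0.0005, -0.0008, 0.062], 0, 1],
  [[-0.0005, -0.0008, 0.062], 0, 1],
])

```text
time: 20.92
tool_pos: [0.5995, 0.0326, 0.1869]
ee_rot: [-3.142, -0.0, -3.078]
wrist_force: [-0.2, -0.7, -1.2]
width: 0.0373
finger_force: 0.0
```

```bash
python3 g.py 598.8 32.4 187 184
```

```text
t 20.925 pos [599.5  32.6 186.9] yaw -176.37 q [-0.04  0.2   1.28 -0.    1.66 -1.67] F [-0.2 -0.7 -1.2] w 0.037349773715484584
[ 0.0007 -0.0001 -0.0001] -36.04
```

carry_out([
  [[0, 0, 0], 0, 1],
  [[0, 0, 0], 0, 1],
  [[0, 0, 0], 0, 1],
  [[0, 0, 0], 0, 1],
])

```text
time: 21.42
tool_pos: [0.5994, 0.0336, 0.1869]
ee_rot: [3.14, -0.0, -3.077]
wrist_force: [-0.1, 4.3, -0.1]
width: 0.022
finger_force: 30.0
```

```bash
python3 g.py 598.8 32.4 187 184; python3 -c "
from h import *
print(robot.get_obs()['wrist_torque'])"
```

```text
t 21.425 pos [599.4  33.6 186.9] yaw -176.33 q [-0.04  0.2   1.28  0.    1.66 -1.67] F [-0.1  4.3 -0.1] w 0.022046664254804567
[ 0.0007 -0.0012 -0.0001] -36.03
[ 1.06656076 -0.07785886  0.0317946 ]
```

carry_out([
  [[0, 0, 0], 0, 0.3],
  [[0, 0, 0], 0, 0.3],
  [[0, -0.001, -0.007], 0, 0.3],
  [[0, -0.001, -0.007], 0, 1],
  [[0, -0.001, -0.007], 0, 1],
  [[0, -0.001, -0.007], 0, 1],
  [[0, -0.001, -0.007], 0, 1],
  [[0, -0.001, -0.007], 0, 1],
])

```text
time: 22.42
tool_pos: [0.5996, 0.0337, 0.1943]
ee_rot: [3.138, 0.001, -3.077]
wrist_force: [-0.7, 5.2, 0.2]
width: 0.0116
finger_force: 30.0
```

```bash
python3 g.py 598.8 32.4 187 184;python3 - <<'E'
import cv2
im=cv2.imread('pics/g.png');cv2.imwrite('pics/g2.png',cv2.resize(im[170:310,190:320],None,fx=4.2,fy=4.2,interpolation=2))
E
```

```text
t 22.425 pos [599.6  33.7 194.3] yaw -176.28 q [-0.04  0.2   1.26  0.    1.68 -1.68] F [-0.7  5.2  0.2] w 0.01156029850937366
[ 0.0009 -0.0013  0.0073] -36.03
```

View pics/g2.png

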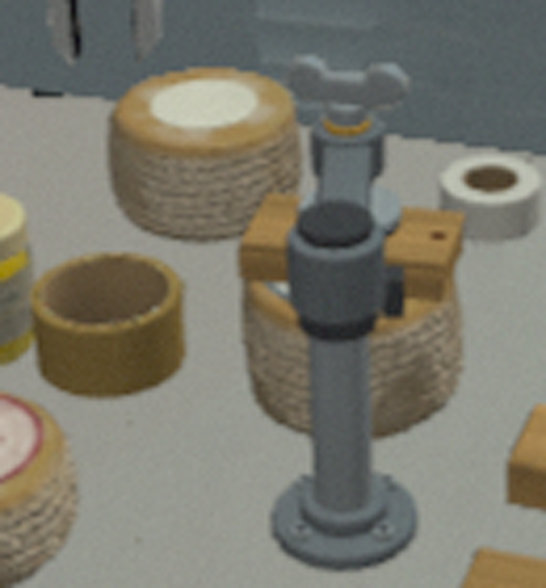

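The crop shows the arm home and the wing clear above its brass boss. The earlier 22 mm grip was on that boss; I now hold the 12 mm wings.

carry_out([
  [[0, 0.0012, 0], 0.9, 1],
  [[0, 0.0012, 0], 1.8, 1],
  [[0, 0.0012, 0], 2.7, 1],
  [[0, 0.0012, 0], 3.6, 1],
  [[0, 0.0012, 0], 4.5, 1],
  [[0, 0.0012, 0], 4.5, 1],
])

```text
time: 23.18
tool_pos: [0.5998, 0.0343, 0.1943]
ee_rot: [3.139, -0.001, 2.422]
wrist_force: [1.5, 6.1, 1.8]
width: 0.0117
finger_force: 30.0
```

```bash
python3 g.py 599.5 33.7 194 184; python3 -c "
from h import *
print(robot.get_obs()['wrist_torque'])"
```

```text
t 23.175 pos [599.8  34.3 194.3] yaw 138.8 q [-0.04  0.2   1.26  0.    1.68 -0.89] F [1.5 6.1 1.8] w 0.011712619267677062
[-0.0002 -0.0007  0.0003] -4.52
[ 0.97374228 -0.29182126 -0.11978959]
```

carry_out([
  [[0.001, 0.0012, 0], 0.9, 1],
  [[0.001, 0.0012, 0], 1.8, 1],
  [[0.001, 0.0012, 0], 2.7, 1],
  [[0.001, 0.0012, 0], 3.6, 1],
  [[0.001, 0.0012, 0], 4.5, 1],
  [[0.001, 0.0012, 0], 5.4, 1],
  [[0.001, 0.0012, 0], 5.4, 1],
  [[0.001, 0.0012, 0], 5.4, 1],
])

```text
time: 24.18
tool_pos: [0.6005, 0.0346, 0.1944]
ee_rot: [3.139, -0.001, 1.481]
wrist_force: [4.6, 3.5, 1.3]
width: 0.0118
finger_force: 30.0
```

```bash
python3 g.py 599.5 33.7 194 184; python3 -c "
from h import *
print(robot.get_obs()['wrist_torque'])
s=snap('side')
cv2.imwrite('pics/k.png',cv2.resize(s['image'][170:310,190:320],None,fx=4.2,fy=4.2,interpolation=2)[:,:,::-1])"
```

```text
t 24.175 pos [600.5  34.6 194.4] yaw 84.84 q [-0.04  0.2   1.26  0.    1.67  0.05] F [4.6 3.5 1.3] w 0.011832819131391397
[-0.001  -0.0009  0.0004] -9.92
[ 0.53047384 -0.8732885  -0.05391178]
```

View pics/k.png

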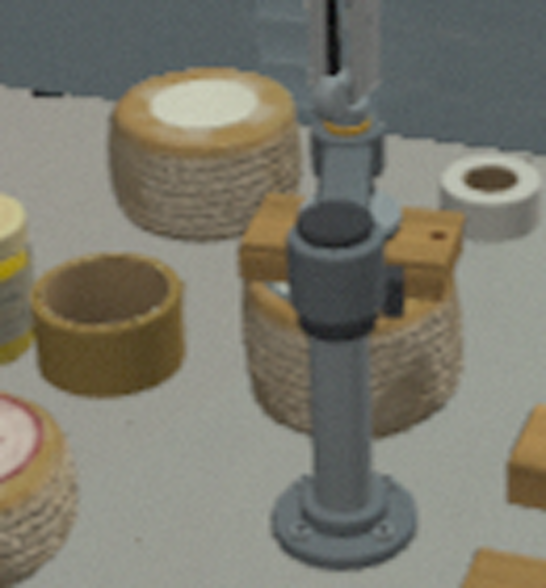

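The crop shows the wing turned about a quarter turn, the arm still home and the boards in place. I'll add a little more turn for margin.

carry_out([
  [[0, 0, 0], 0.4, 1],
  [[0, 0, 0], 0.8, 1],
  [[0, 0, 0], 0.8, 1],
  [[0, 0, 0], 0.8, 1],
])

```text
time: 24.72
tool_pos: [0.6006, 0.0346, 0.1943]
ee_rot: [3.139, -0.001, 1.341]
wrist_force: [4.3, 3.5, 0.1]
width: 0.0118
finger_force: 30.0
```

```bash
python3 g.py 599.5 33.7 194 184; python3 -c "
from h import *
print(robot.get_obs()['wrist_torque'])"
```

```text
t 24.725 pos [600.6  34.6 194.3] yaw 76.83 q [-0.04  0.2   1.26  0.    1.67  0.19] F [4.3 3.5 0.1] w 0.011799466227865934
[-0.0011 -0.0009  0.0003] -10.72
[ 0.56628975 -0.87735327 -0.00523333]
```

carry_out([
  [[0, 0, 0], 0.8, 0.3],
  [[0, 0, 0], 0.8, 0],
  [[0, 0, 0], 0.8, -0.3],
  [[0, 0, -0.03], 0.8, -0.3],
  [[0, 0, -0.07], 0.8, -0.3],
  [[0.05, 0, -0.08], 0.8, -0.3],
  [[0.05, -0.06, -0.08], 0.8, -0.3],
  [[0.05, -0.12, -0.08], 0.8, -0.3],
  [[0.05, -0.18, -0.08], 0.8, -0.3],
  [[0.05, -0.18, -0.08], 0.8, -0.3],
])

```text
time: 25.98
tool_pos: [0.4328, 0.1251, 0.2745]
ee_rot: [3.141, 0.0, 1.202]
wrist_force: [0.5, 0.8, 0.2]
width: 0.0613
finger_force: 0.0
```

```bash
python3 g.py 599.5 33.7 194 184; python3 - <<'E'
from h import *
s=snap('top');im=s['image'];cv2.imwrite('pics/m.png',cv2.resize(im[110:310,150:380],None,fx=3.,fy=3.,interpolation=2)[:,:,::-1])
P=cloud(s)
Q=P[160:240,215:300].reshape(-1,3)
for lo,hi in((.155,.18),(.197,.225),(.1,.125)):
    A=Q[(Q[:,2]>lo)&(Q[:,2]<hi)];print(len(A),A.mean(0) if len(A) else 0,cv2.minAreaRect((A[:,:2]*1000).astype(np.float32)) if len(A) else 0)
E
```

```text
t 25.975 pos [432.8 125.1 274.5] yaw 68.88 q [ 0.16 -0.14  1.46 -0.    1.82  0.52] F [0.5 0.8 0.2] w 0.061252660561531454
[-0.0252  0.1883  0.0807] -11.51
569 [0.58783449 0.0697674  0.17319557] ((593.6737060546875, 64.6072006225586), (41.052738189697266, 105.81229400634766), 10.610248565673828)
211 [0.59923294 0.03212795 0.21108276] ((600.0559692382812, 32.57594299316406), (68.79443359375, 12.326258659362793), 76.51677703857422)
984 [0.59420516 0.0312542  0.11251479] ((598.451171875, 32.58917999267578), (120.32011413574219, 59.54336166381836), 3.043729543685913)
```

View pics/m.png

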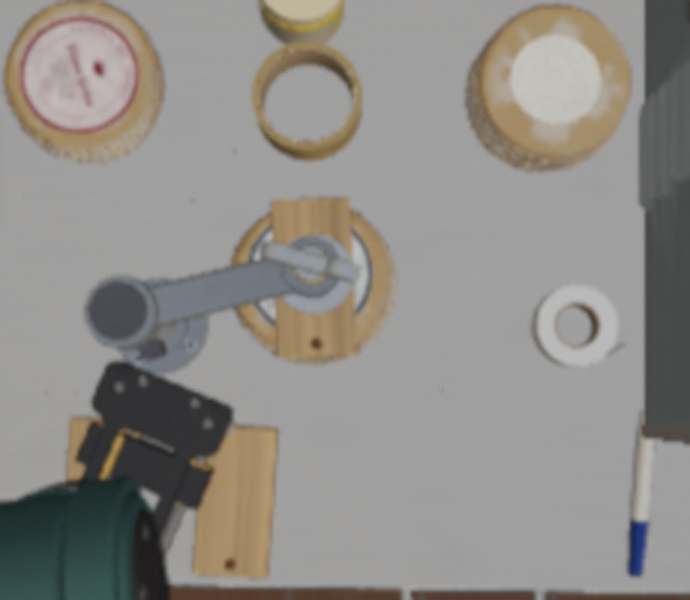

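The view shows the boards centred, the arm home over them, the wing turned about 107° and the other wheels, roll and marker undisturbed. Handing in.

```bash
python3 -c "
from bench import robot
print(robot.close_job())"
```

```text
the job is handed in; nothing more can be done
None
```

The job is handed in with no verdict returned: boards 20 and 6 lie stacked and centred on the wheel, the arm is home against its stop, and the wing screw is tightened about 107°, pressing the foot in by an estimated 4–5 mm.

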